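# Pack out the gap in the die holder

### The arm

A 6-joint arm with a two-finger parallel gripper is mounted at the origin on the work surface. World frame = base frame: x ahead of the robot, y to its left, z up, the work surface at z = 0. Lengths are in m, angles in rad, forces in N, time in s.
With the tool pointing down it reaches from about 0.25 to 0.775 m from the base axis. Payload 4 kg.
Tool frame: the origin (TCP) lies on the centre line of the jaws, within the pads' length; the fingertips stand 25 mm ahead of it and the grasp point (between the pads) lies 6 mm ahead of it; x points along the fingers, y is the direction in which the jaws open and shut, and the axes are right-handed (so a half turn about x gives the same grasp; the last joint's range is limited). The gripper opens to 94 mm and grips with 3 to 60 N. Pads are 16 mm wide; open, the fingers measure 119 mm over their backs; the gripper's body (75 mm by 177 mm) begins 78 mm behind the grasp point.
Start: joints at [-1.272, 0.087, 1.371, -0, 1.684, -0.103], TCP at [0.215, -0.506, 0.231] pointing down, gripper open.
Joint ranges: [-3.1, 3.1], [-0.76, 2.03], [0.27, 2.55], [-1.08, 4.22], [0.17, 2.65], [-2.57, 2.57]. Speed limits (rad/s): [2.79, 2.79, 3.14, 3.14, 3.14, 3.14].

### API

Orientations are given as a rotation vector (axis times angle).
In Python, from workcell import telemetry, vision, env gives the robot as it stands. The module is installed in compiled form; this text tells all that it offers.
- The arm moves only by the shell command python3 -m inch 'ROWS' [FORCE]. ROWS is JSON, a list of rows, each a list of 3 entries, a list of its own where there are three numbers: the turn, a rotation vector about the world's x, y, z in rad, then the shift along the world's x, y, z in mm, then the finger opening in mm, from 0 to 94. In form: [[[rx, ry, rz], [tx, ty, tz], claw], ...]. A call has 1 to 8 rows; each row is the pose to reach, as a shift and turn from the pose commanded when the call began; what a row does not reach only later rows make up. A row lasts 1/10 s, in which the tool goes at most 50 mm and 8.59 degrees, less where a joint would pass 70% of its speed; a pose out of reach is approached as far as the arm can. A call with a gripper value outside its range is refused whole. The fingers move at their own pace and stop on an object; FORCE is the grip in N (left out, the last holds). Time passes only in rows, so rows that repeat a pose let the fingers close. It gives the time, the measured TCP pose, the force and the opening at its end, in the units of the state.
- telemetry.get_state(): the state, without advancing time (a new reading comes with each control period).
- vision.read_camera(name): name is "scene" or "side" or "wrist"; returns (picture, depth): 420x560x3 uint8, red, green, blue; 420x560 float32, m along the optical axis (not along the pixel's ray), 0 where there is no reading.
- vision.camera_params(name): a dict with "fovy" (degrees; the focal length in pixels is half the picture's height over the tangent of half this angle, whatever the lens; pixels are square), "cx", "cy" (the principal point, pixels), "T" (4x4, takes a point from camera to world coordinates). Camera axes: x right, y up, looking along -z (the intrinsics and any distortion apply to the point x, -y, -z); pixel columns grow to the right and rows downward; lengths in m; the calibration is good to about 2 mm. A picture is of the moment at which its call begins: read the wrist's pose just before it. camera_params takes no time and is no camera call; for the wrist camera it gives the pose at the moment of the call.
- env.job_done(): hands the job in, once; it reports no verdict.
The state is a dict: "clock": time; "joints": joint angles; "joint_velocities": joint speeds; "joint_torque": joint torques, N m; "position": TCP position; "tcp_rot": TCP orientation; "contact_force": force on the tool from outside, world axes, zero at the start; "ft_torque": the same for the moment, N m; "gripper_width": finger opening in m.
Only numpy, scipy, OpenCV 4.12 (cv2) and the standard library are available. Lean on these libraries where they do the work, as an engineer would, in place of code of your own. Each camera call takes 0.05 s, during which the arm holds its last target.

### The job

A die is bolted against the back stop of the green die holder, leaving an open gap in front of it: choose the two packers from the wooden rack that together fill this gap snugly, with no more than a couple of millimetres of play. Ease them in side by side without forcing or dropping them, upright, fully down on the holder's base and with their ends in line with the die's sides. Leave the other two packers standing in the rack and the other tools on the bench undisturbed.

Things in the scene. Friction and masses are not known exactly. Their poses are not given: they have to be found in the camera images.
- holder: Fixed green steel die holder: base plate 170 x 130 x 12 mm (x, y, z), origin at the centre of its underside. On it two upright stops (front at -x, back at +x), 30 mm thick, 110 mm wide, tops 50 mm above the bench, inner faces at x = -55 and +55 mm; sides open. A die butts on the back stop; gap left before the front stop: 36 mm (steel die), 40 (brass), 50 (copper).
- front_stop (a point): Foot of the front stop's inner face: mid-width, on the base plate's upper face (12 mm above the bench). The gap begins here and runs to +x of the holder.
- back_stop (a point): Foot of the back stop's inner face: mid-width, on the base plate's upper face. The die that is in the holder has its origin here.
- die_steel: Dark steel die block, 74 mm long (x), 100 mm wide (y), 38 mm high, two black bands on top; bolted down. Origin at mid-width at the foot of its +x face; it extends 74 mm to -x from there. Either it is in the holder, that face on the back stop, or a spare on the low wooden board behind the holder. Axes parallel to the holder's.
- die_brass: Brass die block, 70 mm long (x), 100 mm wide (y), 38 mm high, two black bands on top; bolted down. Origin at mid-width at the foot of its +x face; it extends 70 mm to -x from there. Either it is in the holder, that face on the back stop, or a spare on the low wooden board behind the holder. Axes parallel to the holder's.
- die_copper: Copper die block, 60 mm long (x), 100 mm wide (y), 38 mm high, two black bands on top; bolted down. Origin at mid-width at the foot of its +x face; it extends 60 mm to -x from there. Either it is in the holder, that face on the back stop, or a spare on the low wooden board behind the holder. Axes parallel to the holder's.
- rack: Light wooden rack, fixed, 161 x 120 mm (x, y), origin at the centre of its underside; floor 8 mm thick, walls 32 mm high above the bench. Four slots 34 mm wide (x), 110 mm long (y), centred at x = -58.5, -19.5, 19.5, 58.5 mm; one packer stands in each, in any order.
- packer_yellow: Loose aluminium packer plate on edge, 10 mm thick (x), 100 mm long (y), 44 mm high, with a yellow tab on top at mid-length, 52 mm long (y), as thick as the plate, 40 mm high (84 mm overall). About 0.18 kg. Origin at the centre of its underside, z up. Held by the tab's two ends (fingers closing along y), fingers stay clear of the stops and of a neighbouring packer.
- packer_white: Loose aluminium packer plate on edge, 14 mm thick (x), 100 mm long (y), 44 mm high, with a white tab on top at mid-length, 52 mm long (y), as thick as the plate, 40 mm high (84 mm overall). About 0.24 kg. Origin at the centre of its underside, z up. Held by the tab's two ends (fingers closing along y), fingers stay clear of the stops and of a neighbouring packer.
- packer_blue: Loose aluminium packer plate on edge, 20 mm thick (x), 100 mm long (y), 44 mm high, with a blue tab on top at mid-length, 44 mm long (y), as thick as the plate, 40 mm high (84 mm overall). About 0.32 kg. Origin at the centre of its underside, z up. Held by the tab's two ends (fingers closing along y), fingers stay clear of the stops and of a neighbouring packer.
- packer_red: Loose aluminium packer plate on edge, 28 mm thick (x), 100 mm long (y), 44 mm high, with a red tab on top at mid-length, 36 mm long (y), as thick as the plate, 40 mm high (84 mm overall). About 0.44 kg. Origin at the centre of its underside, z up. Held by the tab's two ends (fingers closing along y), fingers stay clear of the stops and of a neighbouring packer.
- hammer: Bystander, not part of the job: hammer with a handle, lying.
- brush: Bystander, not part of the job: brush, lying.
- horseshoe: Bystander, not part of the job: iron horseshoe about 130 mm, lying.
- flux_jar: Bystander, not part of the job: jar, 70 mm across, 100 mm tall, standing.
- mug: Bystander, not part of the job: blue mug, 80 mm across, 90 mm tall.
- punch: Bystander, not part of the job: round steel bar, 22 mm thick, 140 mm long, lying.
Things that resemble listed ones, but are neither listed nor needed, are in the scene too. What is shaped like the rack but black or purple is not meant. What is shaped like the packer_blue but pink or turquoise is not meant.

How it is judged:
On the way:
1. the first of the two right packers stands in the gap, upright and fully down (((horizontal distance between die_steel and back_stop below 0.012 m and ((z of packer_white in the frame of holder between 0.008 and 0.0155 m and x of packer_white in the frame of holder between -0.055 and 0 m and y of packer_white in the frame of holder between -0.012 and 0.012 m and angle between packer_white's own z axis and vertical below 0.12 rad and linear speed of packer_white below 0.02 m/s) or (z of packer_blue in the frame of holder between 0.008 and 0.0155 m and x of packer_blue in the frame of holder between -0.055 and 0 m and y of packer_blue in the frame of holder between -0.012 and 0.012 m and angle between packer_blue's own z axis and vertical below 0.12 rad and linear speed of packer_blue below 0.02 m/s))) or (horizontal distance between die_brass and back_stop below 0.012 m and ((z of packer_yellow in the frame of holder between 0.008 and 0.0155 m and x of packer_yellow in the frame of holder between -0.055 and 0 m and y of packer_yellow in the frame of holder between -0.012 and 0.012 m and angle between packer_yellow's own z axis and vertical below 0.12 rad and linear speed of packer_yellow below 0.02 m/s) or (z of packer_red in the frame of holder between 0.008 and 0.0155 m and x of packer_red in the frame of holder between -0.055 and 0 m and y of packer_red in the frame of holder between -0.012 and 0.012 m and angle between packer_red's own z axis and vertical below 0.12 rad and linear speed of packer_red below 0.02 m/s))) or (horizontal distance between die_copper and back_stop below 0.012 m and ((z of packer_blue in the frame of holder between 0.008 and 0.0155 m and x of packer_blue in the frame of holder between -0.055 and 0 m and y of packer_blue in the frame of holder between -0.012 and 0.012 m and angle between packer_blue's own z axis and vertical below 0.12 rad and linear speed of packer_blue below 0.02 m/s) or (z of packer_red in the frame of holder between 0.008 and 0.0155 m and x of packer_red in the frame of holder between -0.055 and 0 m and y of packer_red in the frame of holder between -0.012 and 0.012 m and angle between packer_red's own z axis and vertical below 0.12 rad and linear speed of packer_red below 0.02 m/s))))), for 0.2 s.
At the end, for the whole second after the job is handed in: The fitting pair (steel die: white, blue; brass: yellow, red; copper: blue, red) stands at rest in the gap, undersides within 3.5 mm of the base plate, tilt under 0.12 rad, ends within 12 mm of the die's sides; the other two packers stand in the rack (((horizontal distance between die_steel and back_stop below 0.012 m and (z of packer_white in the frame of holder between 0.008 and 0.0155 m and x of packer_white in the frame of holder between -0.055 and 0 m and y of packer_white in the frame of holder between -0.012 and 0.012 m and angle between packer_white's own z axis and vertical below 0.12 rad and linear speed of packer_white below 0.02 m/s) and (z of packer_blue in the frame of holder between 0.008 and 0.0155 m and x of packer_blue in the frame of holder between -0.055 and 0 m and y of packer_blue in the frame of holder between -0.012 and 0.012 m and angle between packer_blue's own z axis and vertical below 0.12 rad and linear speed of packer_blue below 0.02 m/s) and (x of packer_yellow in the frame of rack between -0.078 and 0.078 m and y of packer_yellow in the frame of rack between -0.02 and 0.02 m and z of packer_yellow in the frame of rack between 0.003 and 0.018 m and angle between packer_yellow's own z axis and vertical below 0.6 rad) and (x of packer_red in the frame of rack between -0.078 and 0.078 m and y of packer_red in the frame of rack between -0.02 and 0.02 m and z of packer_red in the frame of rack between 0.003 and 0.018 m and angle between packer_red's own z axis and vertical below 0.6 rad)) or (horizontal distance between die_brass and back_stop below 0.012 m and (z of packer_yellow in the frame of holder between 0.008 and 0.0155 m and x of packer_yellow in the frame of holder between -0.055 and 0 m and y of packer_yellow in the frame of holder between -0.012 and 0.012 m and angle between packer_yellow's own z axis and vertical below 0.12 rad and linear speed of packer_yellow below 0.02 m/s) and (z of packer_red in the frame of holder between 0.008 and 0.0155 m and x of packer_red in the frame of holder between -0.055 and 0 m and y of packer_red in the frame of holder between -0.012 and 0.012 m and angle between packer_red's own z axis and vertical below 0.12 rad and linear speed of packer_red below 0.02 m/s) and (x of packer_white in the frame of rack between -0.078 and 0.078 m and y of packer_white in the frame of rack between -0.02 and 0.02 m and z of packer_white in the frame of rack between 0.003 and 0.018 m and angle between packer_white's own z axis and vertical below 0.6 rad) and (x of packer_blue in the frame of rack between -0.078 and 0.078 m and y of packer_blue in the frame of rack between -0.02 and 0.02 m and z of packer_blue in the frame of rack between 0.003 and 0.018 m and angle between packer_blue's own z axis and vertical below 0.6 rad)) or (horizontal distance between die_copper and back_stop below 0.012 m and (z of packer_blue in the frame of holder between 0.008 and 0.0155 m and x of packer_blue in the frame of holder between -0.055 and 0 m and y of packer_blue in the frame of holder between -0.012 and 0.012 m and angle between packer_blue's own z axis and vertical below 0.12 rad and linear speed of packer_blue below 0.02 m/s) and (z of packer_red in the frame of holder between 0.008 and 0.0155 m and x of packer_red in the frame of holder between -0.055 and 0 m and y of packer_red in the frame of holder between -0.012 and 0.012 m and angle between packer_red's own z axis and vertical below 0.12 rad and linear speed of packer_red below 0.02 m/s) and (x of packer_yellow in the frame of rack between -0.078 and 0.078 m and y of packer_yellow in the frame of rack between -0.02 and 0.02 m and z of packer_yellow in the frame of rack between 0.003 and 0.018 m and angle between packer_yellow's own z axis and vertical below 0.6 rad) and (x of packer_white in the frame of rack between -0.078 and 0.078 m and y of packer_white in the frame of rack between -0.02 and 0.02 m and z of packer_white in the frame of rack between 0.003 and 0.018 m and angle between packer_white's own z axis and vertical below 0.6 rad)))); the robot touches nothing.
It fails at once if a packer is forced or dropped into the holder (over 60 N against the holder or a die) (contact force between any of packer_yellow, packer_white, packer_blue, packer_red and holder above 60 N or contact force between any of packer_yellow, packer_white, packer_blue, packer_red and die_steel above 60 N or contact force between any of packer_yellow, packer_white, packer_blue, packer_red and die_brass above 60 N or contact force between any of packer_yellow, packer_white, packer_blue, packer_red and die_copper above 60 N).
It fails at once if a bystanding tool, jar or mug is moved more than 30 mm (distance of any of hammer, brush, horseshoe, flux_jar, mug, punch from where it was at the start of the episode above 0.03 m).
It also fails if it takes over 64 s, if anything falls off the work surface, if the arm or the gripper's body presses on something with over 40 N, if the wrist force passes 120 N, or if a joint passes its speed limit or range.

## Working session

There is one attempt and no reset: what is moved stays moved. The work goes in short steps, Python scripts to look and compute and a shell command to move; the robot and the scene stay as the last step left them, time stands still between calls to the robot, and variables do not carry over. Pictures are saved under pics/ and viewed, and the job is handed in when it is done.

```bash
mkdir -p pics
python3 - <<'E'
from workcell import telemetry, vision
import cv2,numpy as np
s=telemetry.get_state();print(s)
for n in("scene","side","wrist"):
    p,d=vision.read_camera(n);c=vision.camera_params(n);print(n,c)
    cv2.imwrite(f"pics/{n}0.png",p[:,:,::-1]);np.savez(f"{n}0.npz",p=p,d=d,T=c["T"])
E
```

```text
{'clock': 0.0, 'joints': array([-1.27209407e+00,  8.79541873e-02,  1.37222553e+00, -7.06011735e-06,
        1.68359822e+00, -1.03100826e-01]), 'joint_velocities': array([-0.00202008,  0.00034859,  0.00068805, -0.00067339, -0.00020016,
        0.00014448]), 'joint_torque': array([ 6.91780133e-04, -3.40181994e+01, -3.02426755e+01,  7.18747359e-02,
        3.30577826e-02, -1.76994827e-04]), 'position': array([ 0.21494232, -0.50573159,  0.22931914]), 'tcp_rot': array([ 2.00122462,  0.40981239, -2.00167473]), 'contact_force': array([ 0.37119805,  0.55650105, -0.56908963]), 'ft_torque': array([ 0.01562502, -0.03583677,  0.03951569]), 'gripper_width': 0.09390233760142742}
scene {'fovy': 46.19619295049345, 'cx': 270.1433021442527, 'cy': 208.74144697755094, 'T': array([[-0.60034693, -0.6143665 ,  0.51199352,  1.1735958 ],
       [ 0.79970502, -0.45521062,  0.39147818,  0.49008622],
       [-0.00744619,  0.64446651,  0.76459628,  1.02079343],
       [ 0.        ,  0.        ,  0.        ,  1.        ]])}
side {'fovy': 49.67362674652189, 'cx': 278.3314230220298, 'cy': 200.8717077591974, 'T': array([[-0.99924859,  0.01765912, -0.03450248,  0.49290208],
       [-0.03780874, -0.6400204 ,  0.76742712,  0.97836993],
       [-0.0085302 ,  0.76815496,  0.64020715,  0.88891478],
       [ 0.        ,  0.        ,  0.        ,  1.        ]])}
wrist {'fovy': 63.11645192816064, 'cx': 285.800863024863, 'cy': 207.02019650255625, 'T': array([[ 0.39261651,  0.89328867,  0.21883243,  0.27790252],
       [-0.91969872,  0.3820005 ,  0.09071864, -0.47875115],
       [-0.00255616, -0.23687754,  0.97153615,  0.38378095],
       [ 0.        ,  0.        ,  0.        ,  1.        ]])}
```

View pics/scene0.png

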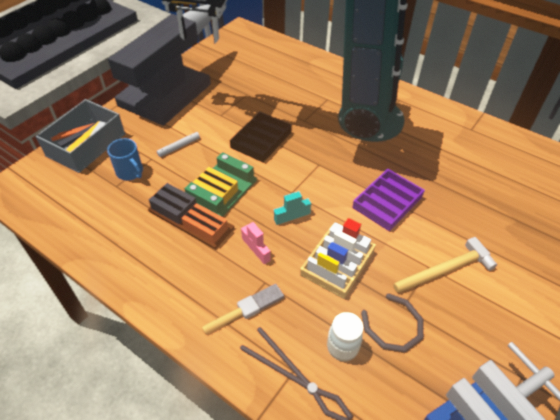

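View pics/side0.png

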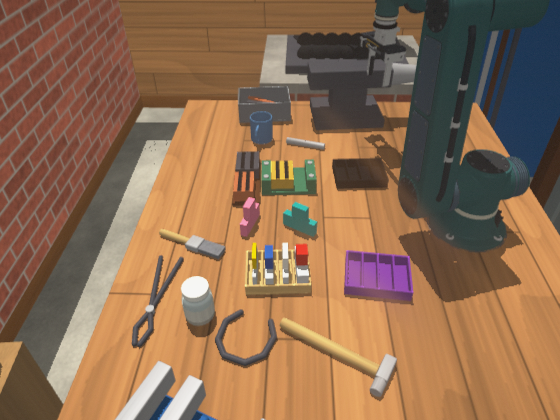

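View pics/wrist0.png

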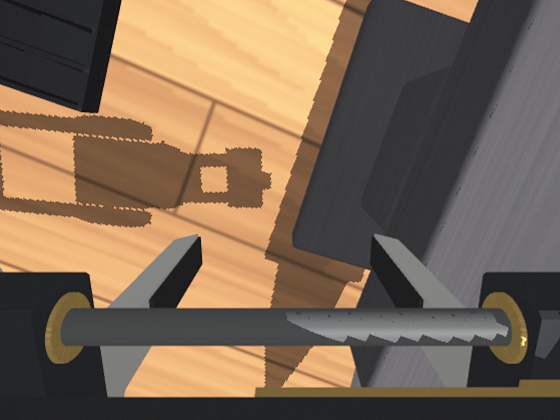

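```bash
cat > h.py <<'E'
import numpy as np,cv2
from workcell import telemetry, vision
def grab(n,tag):
    c=vision.camera_params(n);p,d=vision.read_camera(n)
    cv2.imwrite(f"pics/{tag}.png",p[:,:,::-1]);np.savez(f"{tag}.npz",p=p,d=d,T=c["T"],fovy=c["fovy"],cx=c["cx"],cy=c["cy"]);return p,d,c
def cloud(d,c):
    f=d.shape[0]/2/np.tan(np.radians(c["fovy"])/2);v,u=np.mgrid[:d.shape[0],:d.shape[1]]
    P=np.stack([(u-c["cx"])/f*d,-(v-c["cy"])/f*d,-d],-1);T=np.array(c["T"]);return P@T[:3,:3].T+T[:3,3]
def ray(u,v,z,c,H=420):
    f=H/2/np.tan(np.radians(c["fovy"])/2);T=np.array(c["T"]);r=T[:3,:3]@np.array([(u-c["cx"])/f,-(v-c["cy"])/f,-1]);o=T[:3,3]
    return o+r*(z-o[2])/r[2]
MASK={"yellow":((22,120,120),(33,255,255)),"red":((0,180,120),(4,255,255)),"green":((50,60,30),(85,255,255)),"blue":((105,150,80),(125,255,255))}
def hsvmask(p,k):
    return cv2.inRange(cv2.cvtColor(p,cv2.COLOR_RGB2HSV),*[np.array(x) for x in MASK[k]])
E
python3 - <<'E'
from h import *
for n in("side","scene"):
    z=np.load(n+"0.npz");c=dict(vision.camera_params(n));P=cloud(z["d"],c);p=z["p"]
    print(n,"z table",P[300,300 if n=="side" else 60])
    for k in MASK:
        m=hsvmask(p,k);nn,l,st,ce=cv2.connectedComponentsWithStats(m)
        for i in range(1,nn):
            if st[i,4]>25:
                Q=P[(l==i)&(z["d"]>0)]
                print(k,st[i],Q.min(0).round(3),Q.max(0).round(3),np.median(Q,0).round(3))
E
```

```text
side z table [ 0.47405987  0.28394474 -0.00304888]
yellow [271 161   5  18  65] [ 0.553 -0.229  0.044] [ 0.569 -0.138  0.053] [ 0.562 -0.185  0.049]
yellow [280 161   5  18  71] [ 0.525 -0.23   0.044] [ 0.54  -0.137  0.054] [ 0.534 -0.183  0.049]
yellow [289 161   5  19  74] [ 0.497 -0.232  0.045] [ 0.511 -0.135  0.053] [ 0.505 -0.18   0.048]
yellow [251 243   6  26 120] [0.582 0.154 0.01 ] [0.604 0.237 0.094] [0.588 0.226 0.088]
red [296 244  12  21 178] [0.459 0.184 0.052] [0.486 0.223 0.095] [0.474 0.212 0.089]
green [443  75   7  11  31] [0.174 0.079 0.467] [0.19  0.09  0.489] [0.183 0.085 0.48 ]
green [439  83   8  19  50] [0.179 0.083 0.432] [0.192 0.093 0.472] [0.185 0.088 0.453]
green [262 161   9  21 124] [ 0.567 -0.231  0.043] [ 0.599 -0.125  0.053] [ 0.584 -0.177  0.049]
green [271 160  45  33 505] [ 0.429 -0.251  0.002] [ 0.565 -0.115  0.053] [ 0.469 -0.176  0.012]
green [461 166  11  14  36] [0.05  0.02  0.198] [0.076 0.052 0.221] [0.061 0.04  0.204]
green [458 172  32  24 228] [0.002 0.043 0.169] [0.085 0.08  0.219] [0.047 0.06  0.189]
green [503 174  10  11  32] [-0.06
[... 2017 characters left out ...]
 -0.245  0.039] [ 0.464 -0.134  0.056] [ 0.452 -0.188  0.05 ]
green [215 165  37  33 253] [ 0.454 -0.251  0.008] [ 0.519 -0.122  0.022] [ 0.467 -0.154  0.012]
green [185 183  37  25 375] [ 0.57  -0.236  0.016] [ 0.604 -0.126  0.056] [ 0.595 -0.179  0.049]
green [275 192  36  32 496] [0.432 0.005 0.002] [0.525 0.064 0.088] [0.484 0.037 0.037]
blue [142   0  22   9  98] [-0.493 -1.63  -0.3  ] [-0.462 -1.46  -0.246] [-0.476 -1.523 -0.275]
blue [329 244  17  11  87] [0.546 0.192 0.088] [0.564 0.23  0.097] [0.555 0.212 0.092]
blue [482 394  24  26  92] [0.686 0.602 0.106] [0.709 0.651 0.113] [0.698 0.628 0.11 ]
blue [431 404  23  16 192] [0.703 0.549 0.024] [0.751 0.578 0.034] [0.725 0.566 0.03 ]
```

```bash
python3 -m inch '[[[0,0,-0.1],[15,20,5],94],[[0,0,-0.2],[42,56,10],94],[[0,0,-0.3],[72,96,20],94],[[0,0,-0.4],[102,136,20],94],[[0,0,-0.4],[132,176,20],94],[[0,0,-0.4],[162,216,20],94],[[0,0,-0.4],[192,256,20],94],[[0,0,-0.4],[220,293,20],94]]'; python3 -m inch '[[[0,0,0],[20,28,0],94],[[0,0,0],[25,33,0],94],[[0,0,0],[25,33,0],94]]'
python3 - <<'E'
from h import *
p,d,c=grab("wrist","w1");print(c);s=telemetry.get_state();print(s["clock"],s["position"],s["joints"])
print(cv2.Rodrigues(s["tcp_rot"])[0])
E
```

```text
clock: 0.95
position: [0.4359, -0.2112, 0.2503]
tcp_rot: [2.22, 0.002, -2.22]
contact_force: [1.3, -0.1, 0.3]
gripper_width: 0.094
clock: 1.25
position: [0.4603, -0.1796, 0.2501]
tcp_rot: [2.218, 0.004, -2.221]
contact_force: [-0.1, -0.2, -0.0]
gripper_width: 0.0942
{'fovy': 63.11645192816064, 'cx': 285.800863024863, 'cy': 207.02019650255625, 'T': array([[ 5.79341583e-03,  9.71163215e-01,  2.38345223e-01,
         5.28769467e-01],
       [-9.99983153e-01,  5.71207276e-03,  1.03196228e-03,
        -1.78614697e-01],
       [-3.59241451e-04, -2.38347187e-01,  9.71179947e-01,
         4.04190816e-01],
       [ 0.00000000e+00,  0.00000000e+00,  0.00000000e+00,
         1.00000000e+00]])}
1.3 [ 0.45980585 -0.18052678  0.25015036] [-4.88279423e-01 -4.05414104e-02  1.46244903e+00 -1.03256390e-03
  1.72045333e+00  1.08009192e+00]
[[-1.15754887e-03  2.27173531e-03 -9.99996750e-01]
 [-5.41258401e-04 -9.99997275e-01 -2.27110997e-03]
 [-9.99999184e-01  5.38627721e-04  1.15877531e-03]]
```

View pics/w1.png

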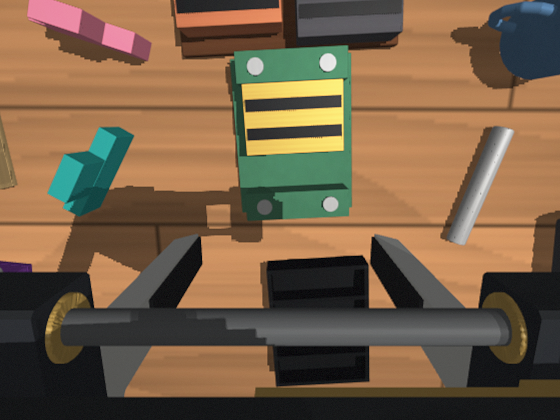

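Run:
```python
from h import *
z=np.load("w1.npz");p=z["p"];d=z["d"];P=cloud(d,z)
hsv=cv2.cvtColor(p,cv2.COLOR_RGB2HSV)
for (u,v) in[(225,120),(290,170),(290,205),(290,100),(340,240)]:print((u,v),P[v,u].round(4),hsv[v,u])
# brass die top: yellow mask incl bands via close
y=cv2.inRange(hsv,(18,120,120),(33,255,255));y[:75]=0;y[160:]=0;y[:,:230]=0;y[:,355:]=0
y=cv2.morphologyEx(y,cv2.MORPH_CLOSE,np.ones((25,1)))
pts=cv2.findNonZero(y)
def plane(m,h):
    ys,xs=np.nonzero(m);return np.array([ray(a,b,h,z)[:2] for a,b in zip(xs,ys)])
def rect(m,h,nm):
    Q=plane(m,h);r=cv2.minAreaRect((Q*1000).astype(np.float32));print(nm,r,m.astype(bool).sum());
    print(cv2.boxPoints(r).round(1).tolist())
rect(y,.05,"die")
g=cv2.inRange(hsv,(50,60,20),(90,255,255));zz=(P[...,2]>.044)&(P[...,2]<.06)
m=(g>0)&zz;n,l,st,ce=cv2.connectedComponentsWithStats(m.astype(np.uint8))
for i in range(1,n):
    if st[i,4]>300: print(st[i]);rect(l==i,.05,"stop")
b=(g>0)&(P[...,2]>.004)&(P[...,2]<.02)
n,l,st,ce=cv2.connectedComponentsWithStats(b.astype(np.uint8))
for i in range(1,n):
    if st[i,4]>300: print(st[i]);rect(l==i,.012,"base")
```

```text
(225, 120) [ 0.5288 -0.1786  0.4042] [ 13 132 178]
(290, 170) [ 0.4766 -0.1836  0.0133] [ 73 107 136]
(290, 205) [ 0.4441 -0.1835  0.05  ] [ 73 109 129]
(290, 100) [ 0.551  -0.1825  0.0502] [135   9  57]
(340, 240) [ 0.3878 -0.2468  0.0004] [ 13 133 211]
die ((534.1334228515625, -186.06863403320312), (70.03048706054688, 100.099609375), 3.25156831741333) 7188
[[496.29998779296875, -138.10000610351562], [502.0, -238.0], [571.9000244140625, -234.10000610351562], [566.2999877929688, -134.10000610351562]]
[ 234   46  114   39 3146]
stop ((583.4913330078125, -182.62405395507812), (30.428842544555664, 109.53382873535156), 2.9303090572357178) 3146
[[565.5, -128.6999969482422], [571.0999755859375, -238.10000610351562], [601.5, -236.5], [595.9000244140625, -127.19999694824219]]
[ 64 128  51  88 842]
stop ((478.92926025390625, 29.77306365966797), (26.369579315185547, 97.06282806396484), 60.114723205566406) 842
[[430.29998779296875, 42.5], [514.4000244140625, -5.800000190734863], [527.5999755859375, 17.0], [443.3999938964844, 65.4000015258789]]
[ 245  188  104   33 2417]
stop ((445.173583984375, -190.37152099609375), (30.206737518310547, 109.68413543701172), 3.236463785171509) 2417
[[427.0, -136.5], [433.20001220703125, -246.0], [463.29998779296875, -244.3000030517578], [457.20001220703125, -134.8000030517578]]
[ 230   53  121  159 5154]
base ((514.4166259765625, -186.46038818359375), (167.88235473632812, 128.84922790527344), 3.056116819381714) 5154
[[427.20001220703125, -126.5999984741211], [434.0, -255.3000030517578], [601.7000122070312, -246.3000030517578], [594.7999877929688, -117.69999694824219]]
[ 92 127  41  84 500]
base ((472.6336364746094, 21.914901733398438), (25.459278106689453, 103.81517791748047), 70.99959564208984) 500
[[419.3999938964844, 26.799999237060547], [517.5999755859375, -7.0], [525.9000244140625, 17.100000381469727], [427.70001220703125, 50.900001525878906]]
```

```bash
python3 -m inch '[[[0,0,0],[2,30,0],94],[[0,0,0],[5,75,0],94],[[0,0,0],[5,125,0],94],[[0,0,0],[5,175,0],94],[[0,0,0],[5,225,0],94],[[0,0,0],[5,275,0],94],[[0,0,0],[5,325,0],94],[[0,0,0],[5,360,0],94]]'; python3 -m inch '[[[0,0,0],[0,20,0],94],[[0,0,0],[0,25,0],94],[[0,0,0],[0,25,0],94]]'
python3 - <<'E'
from h import *
p,d,c=grab("wrist","w2");s=telemetry.get_state();print(s["clock"],s["position"],s["tcp_rot"])
E
```

```text
clock: 2.1
position: [0.465, 0.1805, 0.2505]
tcp_rot: [2.221, 0.001, -2.221]
contact_force: [0.2, -0.5, 0.7]
gripper_width: 0.0941
clock: 2.4
position: [0.4654, 0.2036, 0.2503]
tcp_rot: [2.22, -0.0, -2.221]
contact_force: [-1.1, -0.1, -0.2]
gripper_width: 0.0942
2.45 [0.46546333 0.2031286  0.25038113] [ 2.22078283e+00 -1.47808329e-03 -2.22110107e+00]
```

View pics/w2.png

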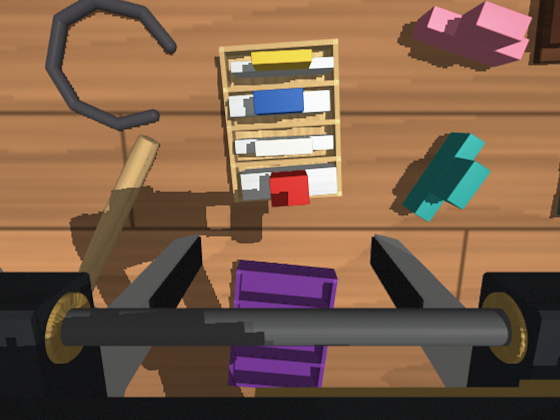

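```bash
cat >> h.py <<'E'
def tabrect(z,mask,h,nm,zlo=None):
    ys,xs=np.nonzero(mask);Q=np.array([ray(a,b,h,z)[:2] for a,b in zip(xs,ys)])*1000
    r=cv2.minAreaRect(Q.astype(np.float32));B=cv2.boxPoints(r);i=np.argsort(B[:,1])
    # long/y-ish axis yaw
    e0=B[1]-B[0];e1=B[2]-B[1];ey=e0 if abs(e0[1])>abs(e0[0]) else e1;ex=e1 if ey is e0 else e0
    ex=ex*np.sign(ex[0]);print(nm,"c",np.round(r[0],1),"dims x,y",np.linalg.norm(ex).round(1),np.linalg.norm(ey).round(1),"yaw",np.arctan2(ex[1],ex[0]).round(4),"n",len(xs))
    return r
E
python3 - <<'E'
from h import *
z=np.load("w2.npz");p=z["p"];d=z["d"];P=cloud(d,z)
hsv=cv2.cvtColor(p,cv2.COLOR_RGB2HSV)
roi=np.zeros(d.shape,bool);roi[30:215,215:345]=1
H=P[...,2]
top=roi&(H>.087)&(H<.099)
n,l,st,ce=cv2.connectedComponentsWithStats(top.astype(np.uint8))
for i in range(1,n):
    if st[i,4]>40:
        m=l==i;print(st[i],"col",np.median(p[m],0),"z",np.median(H[m]).round(4));tabrect(z,m,.092,"tab")
pl=roi&(H>.047)&(H<.058)
n,l,st,ce=cv2.connectedComponentsWithStats(pl.astype(np.uint8))
for i in range(1,n):
    if st[i,4]>40:
        m=l==i;print(st[i],"col",np.median(p[m],0));tabrect(z,m,.052,"plate")
r=roi&(H>.027)&(H<.037)&(hsv[...,1]>60);r=cv2.morphologyEx(r.astype(np.uint8),cv2.MORPH_OPEN,np.ones((2,2)))
tabrect(z,r,.032,"rack")
E
```

```text
[250  50  62  16 813] col [241. 219.  78.] z 0.0919
tab c [588.2 208.8] dims x,y 10.8 51.7 yaw 0.0511 n 813
[ 252   88   52   27 1195] col [ 64. 110. 190.] z 0.092
tab c [552.6 211.4] dims x,y 20.0 43.8 yaw 0.0617 n 1195
[254 138  58  19 906] col [247. 246. 241.] z 0.092
tab c [512.9 207. ] dims x,y 14.2 51.4 yaw 0.0526 n 906
[ 269  175   40   33 1160] col [223.  58.  52.] z 0.0921
tab c [472.7 201.5] dims x,y 28.6 35.8 yaw 0.0783 n 1160
[230  57 104  17 622] col [229.  231.5 230. ]
plate c [588.2 208.8] dims x,y 10.7 99.6 yaw 0.0511 n 622
[302  91  28  22 552] col [250. 251. 250.]
plate c [554.7 174.8] dims x,y 19.8 26.8 yaw 0.0024 n 552
[228  95  29  23 526] col [230.5 233.  231. ]
plate c [550.3 247.9] dims x,y 20.0 26.7 yaw 0.0626 n 526
[309 136  24  15 296] col [250.  250.5 250. ]
plate c [514.7 169. ] dims x,y 14.0 23.2 yaw 0.0345 n 296
[234 139  29  16 286] col [218.5 222.  219.5]
plate c [510.9 242.3] dims x,y 14.0 28.6 yaw 0.0513 n 286
[ 240  167   97   34 1586] col [234. 236. 234.]
plate c [472.6 201.5] dims x,y 28.5 99.7 yaw 0.0795 n 1586
rack c [530.9 206.8] dims x,y 161.3 120.1 yaw 0.0657 n 3955
```

```bash
python3 -m inch '[[[0,0,0.03],[3,-1,-20],94],[[0,0,0.079],[7,-1.6,-60],94],[[0,0,0.079],[7,-1.6,-100],94],[[0,0,0.079],[7,-1.6,-130],94],[[0,0,0.079],[7,-1.6,-150],94],[[0,0,0.079],[7,-1.6,-162],94],[[0,0,0.079],[7,-1.6,-168],94],[[0,0,0.079],[7,-1.6,-168],94]]'
python3 - <<'E'
from h import *
p,d,c=grab("wrist","w3");s=telemetry.get_state();print(s["clock"],s["position"],s["tcp_rot"],s["contact_force"])
E
```

```text
clock: 3.25
position: [0.4723, 0.2024, 0.0825]
tcp_rot: [2.181, 0.086, -2.181]
contact_force: [-0.8, -0.0, -0.7]
gripper_width: 0.0941
3.3 [0.47280593 0.20276149 0.08335803] [ 2.18213461  0.08729931 -2.17918493] [-0.12431719  0.66416709 -0.33561768]
```

View pics/w3.png

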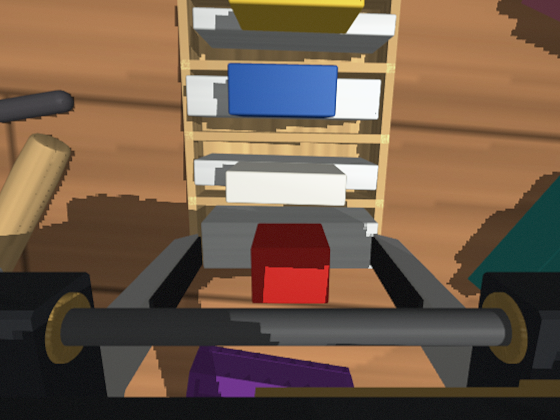

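```bash
python3 -m inch '[[[0,0,0],[0,0,0],60],[[0,0,0],[0,0,0],45],[[0,0,0],[0,0,0],25],[[0,0,0],[0,0,0],25],[[0,0,0],[0,0,0],25],[[0,0,0],[0,0,0],25]]' 35
python3 -m inch '[[[0,0,0],[0,0,5],25],[[0,0,0],[0,0,20],25],[[0,0,0],[0,0,50],25],[[0,0,0],[0,0,90],25],[[0,0,0],[0,0,120],25],[[0,0,0],[0,0,130],25],[[0,0,0],[0,0,130],25]]'
python3 - <<'E'
from h import *
p,d,c=grab("wrist","w4");s=telemetry.get_state();print(s["clock"],s["position"],s["tcp_rot"],s["contact_force"])
E
```

```text
clock: 3.9
position: [0.472, 0.2032, 0.0825]
tcp_rot: [2.18, 0.088, -2.18]
contact_force: [0.0, 0.2, -1.6]
gripper_width: 0.0496
clock: 4.6
position: [0.4726, 0.2034, 0.2135]
tcp_rot: [2.183, 0.089, -2.178]
contact_force: [-0.2, -0.4, -3.4]
gripper_width: 0.0357
4.65 [0.47170581 0.20307685 0.21147083] [ 2.17847733  0.08760782 -2.18148176] [ 0.48294731  0.6081052  -3.51949262]
```

View pics/w4.png

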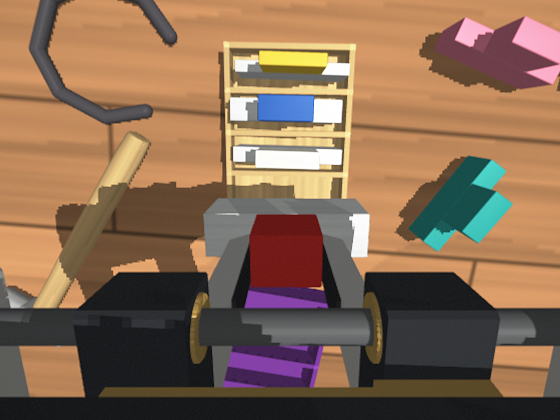

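```bash
cat >> h.py <<'E'
def rawcloud(d,c):
    return cloud(d,{**{k:c[k] for k in("fovy","cx","cy")},"T":np.eye(4)})
def plate_fit(z,m,nm):
    P=cloud(z["d"],z);Q=P[m];c0=Q.mean(0);u,s,v=np.linalg.svd(Q-c0,full_matrices=False);n=v[2]*np.sign(v[2][2]);print(nm,"z mean",c0.round(4),"normal",n.round(3),"zspan",Q[:,2].min().round(4),Q[:,2].max().round(4));return c0
E
python3 - <<'E'
from h import *
z=np.load("w4.npz");p=z["p"];d=z["d"];P=cloud(d,z);H=P[...,2]
hsv=cv2.cvtColor(p,cv2.COLOR_RGB2HSV)
for v in(205,212,220,225,230,240,255,270,285):print(v,P[v,285].round(4),p[v,285])
for v in(200,206,212,216,225,240,250):print(v,P[v,225].round(4),P[v,350].round(4))
E
```

```text
205 [0.4887 0.2059 0.1483] [120 123 121]
212 [0.4887 0.2059 0.1666] [122 126 124]
220 [0.4884 0.2058 0.1834] [101  24  21]
225 [0.4885 0.2058 0.1937] [102  20  19]
230 [0.4885 0.2057 0.2024] [102  23  20]
240 [0.4858 0.2055 0.21  ] [116  25  25]
255 [0.4778 0.2048 0.2094] [116  29  24]
270 [0.4701 0.2042 0.21  ] [116  27  25]
285 [0.4623 0.2035 0.2105] [116  26  22]
200 [0.4851 0.2481 0.1326] [0.4925 0.1604 0.133 ]
206 [0.4854 0.2449 0.151 ] [0.4919 0.1634 0.1499]
212 [0.4854 0.2424 0.1656] [0.4918 0.1664 0.1662]
216 [0.4842 0.2415 0.1705] [0.4902 0.1669 0.1699]
225 [0.4784 0.2414 0.1698] [0.4845 0.1661 0.1694]
240 [0.4689 0.241  0.1698] [0.475  0.1649 0.1694]
250 [0.4793 0.2339 0.2129] [0.4692 0.1644 0.1711]
```

Run:
```python
from h import *
z=np.load("w4.npz");p=z["p"];d=z["d"];P=cloud(d,z);H=P[...,2]
m=(H>.206)&(H<.2145)&(p[...,0]>90)&(p[...,1]<60)
tabrect(z,m,.210,"redtab");plate_fit(z,m,"")
m=(H>.166)&(H<.1725)&(p.min(-1)>60);m[:195]=0;m[260:]=0;n,l,st,ce=cv2.connectedComponentsWithStats(m.astype(np.uint8));print(st)
m=np.isin(l,[i for i in range(1,n) if st[i,4]>80]);tabrect(z,m,.1698,"plate");plate_fit(z,m,"")
c,s=np.cos(.0555),np.sin(.0555)
for n,xh in (("red",-.041),("redmid",-.040),("yel",-.021),("gapmid",-.035)):print(n,(np.array([.5143,-.1865])+[c*xh,s*xh]).round(4))
```

```text
redtab c [475.4 204.1] dims x,y 29.0 36.1 yaw 0.0828 n 3884
 z mean [0.4758 0.2043 0.2103] normal [0.016 0.006 1.   ] zspan 0.206 0.2145
[[     0      0    560    420 231755]
 [   203    212    167     46   3445]]
plate c [475.2 204.3] dims x,y 28.7 99.8 yaw 0.0828 n 3445
 z mean [0.479  0.2044 0.1702] normal [0.029 0.006 1.   ] zspan 0.166 0.1725
red [ 0.4734 -0.1888]
redmid [ 0.4744 -0.1887]
yel [ 0.4933 -0.1877]
gapmid [ 0.4794 -0.1884]
```

```bash
python3 -m inch '[[[0,0,-0.01],[0,-15,0],25],[[0,0,-0.02],[1,-45,0],25],[[0,0,-0.0273],[2,-85,0],25],[[0,0,-0.0273],[2,-130,0],25],[[0,0,-0.0273],[2,-175,0],25],[[0,0,-0.0273],[2,-220,0],25],[[0,0,-0.0273],[2,-265,0],25],[[0,0,-0.0273],[2,-310,0],25]]'
python3 -m inch '[[[0,0,0],[0,-40,0],25],[[0,0,0],[0,-65,0],25],[[0,0,0],[0,-78,0],25],[[0,0,0],[0,-82.8,0],25],[[0,0,0],[0,-82.8,0],25],[[0,0,0],[0,-82.8,0],25]]'
cat > look.py <<'E'
import sys
from h import *
p,d,c=grab("wrist",sys.argv[1]);s=telemetry.get_state();print(s["clock"],s["position"].round(4),s["tcp_rot"].round(3),s["contact_force"].round(1))
E
python3 look.py w5
```

```text
clock: 5.45
position: [0.4721, -0.1091, 0.2099]
tcp_rot: [2.191, 0.059, -2.2]
contact_force: [0.6, 0.9, -3.4]
gripper_width: 0.036
clock: 6.05
position: [0.474, -0.1884, 0.2121]
tcp_rot: [2.193, 0.061, -2.195]
contact_force: [0.5, 0.2, -3.4]
gripper_width: 0.0357
6.1 [ 0.4741 -0.1883  0.2124] [ 2.193  0.061 -2.194] [ 0.7  0.2 -4.2]
```

View pics/w5.png

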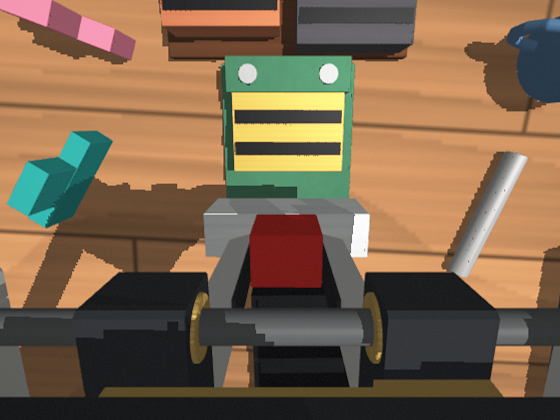

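```bash
cat > meas.py <<'E'
import sys
from h import *
z=np.load(sys.argv[1]+".npz");zp=float(sys.argv[2]);p=z["p"];d=z["d"];P=cloud(d,z);H=P[...,2];hsv=cv2.cvtColor(p,cv2.COLOR_RGB2HSV)
y=cv2.inRange(hsv,(18,120,120),(33,255,255))*((H>.044)&(H<.056)&(P[...,1]<0)).astype(np.uint8);y=cv2.morphologyEx(y,cv2.MORPH_CLOSE,np.ones((25,1)))
n,l,st,ce=cv2.connectedComponentsWithStats(y);i=1+np.argmax(st[1:,4]);r=tabrect(z,l==i,.05,"die")
m=((abs(H-zp)<.004)&(p.min(-1)>60)).astype(np.uint8);m[:150]=0
n,l,st,ce=cv2.connectedComponentsWithStats(m);i=1+np.argmax(st[1:,4]);q=tabrect(z,l==i,zp,"plate");plate_fit(z,l==i,"")
a=.0555;dx,dy=np.array(q[0])-r[0]
print("plate in holder frame mm (via die centre at x=20):",20+dx*np.cos(a)+dy*np.sin(a),-dx*np.sin(a)+dy*np.cos(a))
E
python3 meas.py w5 .170
```

```text
die c [ 534.6 -185.6] dims x,y 68.8 99.5 yaw 0.0564 n 8702
plate c [ 477.2 -187.5] dims x,y 28.4 99.0 yaw 0.0498 n 3352
 z mean [ 0.48   -0.1877  0.1689] normal [0.014 0.004 1.   ] zspan 0.166 0.1715
plate in holder frame mm (via die centre at x=20): -37.43324563404249 1.2296571768017275
```

```bash
python3 -m inch '[[[0,0,0.005],[0,-1,-12],25],[[0,0,0.005],[0,-1,-32],25],[[0,0,0.005],[0,-1,-52],25],[[0,0,0.005],[0,-1,-66],25],[[0,0,0.005],[0,-1,-76],25],[[0,0,0.005],[0,-1,-83],25],[[0,0,0.005],[0,-1,-90],25]]'
python3 -m inch '[[[0,0,0],[0,0,-5],25],[[0,0,0],[0,0,-10],25],[[0,0,0],[0,0,-14],25],[[0,0,0],[0,0,-17],25],[[0,0,0],[0,0,-18.5],25],[[0,0,0],[0,0,-18.5],25]]'
python3 look.py w6;python3 meas.py w6 .060
```

```text
clock: 6.8
position: [0.4745, -0.1907, 0.1225]
tcp_rot: [2.192, 0.064, -2.19]
contact_force: [-0.0, -0.5, -4.0]
gripper_width: 0.0361
clock: 7.4
position: [0.474, -0.1906, 0.1039]
tcp_rot: [2.192, 0.064, -2.192]
contact_force: [0.7, -0.6, -4.1]
gripper_width: 0.0355
7.45 [ 0.4742 -0.1907  0.1041] [ 2.192  0.064 -2.191] [-0.1 -0.  -3. ]
die c [ 534.4 -185.8] dims x,y 69.5 99.7 yaw 0.0601 n 19931
plate c [ 476.5 -189.8] dims x,y 28.7 99.9 yaw 0.0603 n 3479
 z mean [ 0.4805 -0.1898  0.0605] normal [0.041 0.006 0.999] zspan 0.056 0.063
plate in holder frame mm (via die centre at x=20): -38.04694411375106 -0.7677721482907827
```

View pics/w6.png

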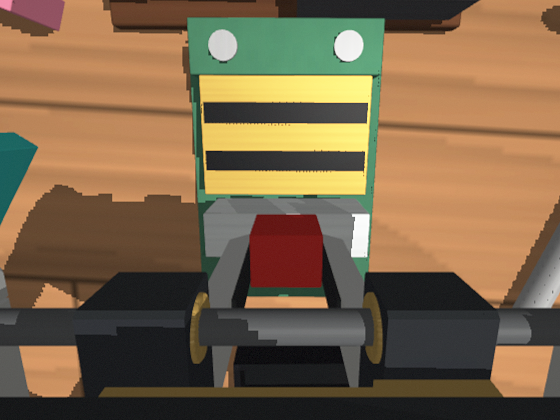

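```bash
python3 -m inch '[[[0,0,0],[0,0,-1.5],25],[[0,0,0],[0,0,-3],25],[[0,0,0],[-1,0,-3],25],[[0,0,0],[-1.5,0,-3],25],[[0,0,0],[-1.5,0,-3],25]]'
python3 -m inch '[[[0,0,0],[-0.5,0,0],25],[[0,0,0],[-0.5,0,0],25]]'
python3 -m inch '[[[0,0,0],[-0.5,0,0],25],[[0,0,0],[-0.5,0,0],25]]'
python3 -m inch '[[[0,0,0],[-0.5,0,0],25],[[0,0,0],[-0.5,0,0],25]]'
```

```text
clock: 7.95
position: [0.4725, -0.1906, 0.1011]
tcp_rot: [2.192, 0.064, -2.192]
contact_force: [-0.6, 0.2, -3.5]
gripper_width: 0.0357
clock: 8.15
position: [0.4721, -0.1906, 0.1011]
tcp_rot: [2.192, 0.064, -2.192]
contact_force: [-0.3, -0.8, -3.9]
gripper_width: 0.0358
clock: 8.35
position: [0.4715, -0.1906, 0.101]
tcp_rot: [2.192, 0.064, -2.192]
contact_force: [0.5, 0.4, -4.0]
gripper_width: 0.0359
clock: 8.55
position: [0.4714, -0.1906, 0.101]
tcp_rot: [2.193, 0.064, -2.191]
contact_force: [0.3, 0.5, -3.9]
gripper_width: 0.0358
```

```bash
python3 -m inch '[[[0,0,0],[-0.5,0,0],25],[[0,0,0],[-0.5,0,0],25]]'
python3 -m inch '[[[0,0,0],[-0.5,0,0],25],[[0,0,0],[-0.5,0,0],25]]'
```

```text
clock: 8.75
position: [0.4712, -0.1906, 0.1011]
tcp_rot: [2.193, 0.064, -2.19]
contact_force: [2.4, 0.3, -5.5]
gripper_width: 0.0358
clock: 8.95
position: [0.471, -0.1907, 0.1012]
tcp_rot: [2.194, 0.064, -2.189]
contact_force: [5.1, 0.2, -6.1]
gripper_width: 0.0357
```

```bash
python3 -m inch '[[[0,0,0],[0.8,0,0],25],[[0,0,0],[0.8,0,-0.5],25],[[0,0,0],[0.8,0,-1],25],[[0,0,0],[0.8,0,-1],25]]'
python3 -m inch '[[[0,0,0],[0,0,-0.5],25],[[0,0,0],[0,0,-1],25],[[0,0,0],[0,0,-1],25]]'
python3 -m inch '[[[0,0,0],[0,0,-0.5],25],[[0,0,0],[0,0,-0.5],25]]'
```

```text
clock: 9.35
position: [0.4712, -0.1907, 0.1006]
tcp_rot: [2.193, 0.064, -2.19]
contact_force: [2.7, 0.4, -1.6]
gripper_width: 0.0358
clock: 9.65
position: [0.4712, -0.1908, 0.0995]
tcp_rot: [2.192, 0.063, -2.19]
contact_force: [3.3, -0.3, -0.7]
gripper_width: 0.0355
clock: 9.85
position: [0.4713, -0.1908, 0.0994]
tcp_rot: [2.193, 0.063, -2.19]
contact_force: [2.9, -0.6, 3.8]
gripper_width: 0.0357
```

```bash
python3 -m inch '[[[0,0,0],[0,0,-0.5],25],[[0,0,0],[0,0,-0.5],25]]'
python3 look.py w7;python3 meas.py w7 .056
```

```text
clock: 10.05
position: [0.4713, -0.1908, 0.0994]
tcp_rot: [2.193, 0.063, -2.19]
contact_force: [0.9, -0.2, 6.4]
gripper_width: 0.0358
10.1 [ 0.4713 -0.1908  0.0994] [ 2.193  0.063 -2.19 ] [1.5 0.5 4.9]
die c [ 534.4 -185.8] dims x,y 69.3 99.7 yaw 0.0602 n 20978
plate c [ 474. -190.] dims x,y 28.7 99.6 yaw 0.0601 n 3422
 z mean [ 0.4777 -0.1899  0.0561] normal [0.024 0.004 1.   ] zspan 0.052 0.0586
plate in holder frame mm (via die centre at x=20): -40.5727818758282 -0.8069501682607871
```

```bash
python3 -m inch '[[[0,0,0],[0,0,0.5],45],[[0,0,0],[0,0,0.5],60],[[0,0,0],[0,0,0.5],60],[[0,0,0],[0,0,0.5],60],[[0,0,0],[0,0,0.5],60]]'
python3 -m inch '[[[0,0,0],[0,0,10],60],[[0,0,0],[0,0,35],94],[[0,0,0],[0,0,75],94],[[0,0,0],[-5,0,110],94],[[0,0,0],[-10,0,120],94],[[0,0,0],[-10,0,120],94]]'
python3 look.py w8;python3 meas.py w8 .056
```

```text
clock: 10.6
position: [0.4705, -0.1905, 0.0981]
tcp_rot: [2.191, 0.064, -2.193]
contact_force: [-0.9, -0.3, -0.4]
gripper_width: 0.0603
clock: 11.2
position: [0.4614, -0.1912, 0.2211]
tcp_rot: [2.195, 0.061, -2.186]
contact_force: [-0.4, -0.3, -0.0]
gripper_width: 0.093
11.25 [ 0.4608 -0.1907  0.2187] [ 2.192  0.063 -2.191] [ 1.1 -0.6 -1.9]
die c [ 534.2 -185.5] dims x,y 69.7 99.5 yaw 0.057 n 8436
plate c [ 472.5 -161.5] dims x,y 27.8 42.8 yaw 0.0594 n 936
 z mean [ 0.4722 -0.1555  0.0561] normal [-0.003  0.01   1.   ] zspan 0.0521 0.0583
plate in holder frame mm (via die centre at x=20): -40.26474541765925 27.461997056105336
```

View pics/w8.png

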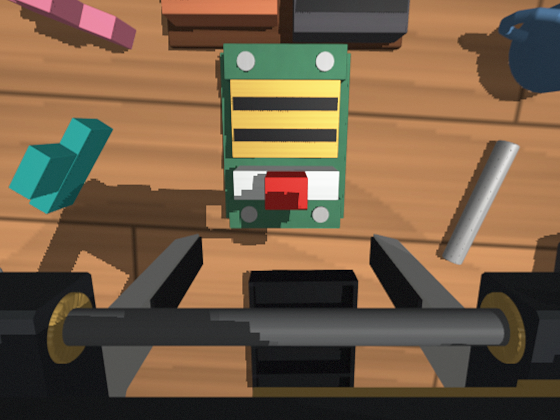

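```bash
python3 - <<'E'
from h import *
z=np.load("w8.npz");p=z["p"];P=cloud(z["d"],z);H=P[...,2]
m=(abs(H-.096)<.005)&(p[...,0]>90)&(p[...,1]<90);m[:150]=0;m[220:]=0
r=tabrect(z,m,.096,"redtab");plate_fit(z,m,"")
m=(abs(H-.056)<.0025);m[:160]=0;m[205:]=0;m[:,:225]=0;m[:,345:]=0
hsv=cv2.cvtColor(p,cv2.COLOR_RGB2HSV);m&=hsv[...,1]<50
q=tabrect(z,m,.056,"plate")
a=.0555
for k in(r,q):
  dx,dy=np.array(k[0])-[534.2,-185.5];print(20+dx*np.cos(a)+dy*np.sin(a),-dx*np.sin(a)+dy*np.cos(a))
E
python3 -m inch '[[[0,0,0],[5,20,5],94],[[0,0,0],[20,60,20],94],[[0,0,0],[35,105,20],94],[[0,0,0],[50,150,20],94],[[0,0,0],[65,195,20],94],[[0,0,0],[80,240,20],94],[[0,0,0],[95,285,20],94],[[0,0,0],[107,325,20],94]]'
python3 -m inch '[[[0,0,-0.006],[7,40,-15],94],[[0,0,-0.006],[17,68,-30],94],[[0,0,-0.006],[19,73,-50],94],[[0,0,-0.006],[19,73,-50],94],[[0,0,-0.006],[19,73,-50],94]]'
python3 look.py w9
```

```text
redtab c [ 474.3 -190.3] dims x,y 27.8 35.2 yaw 0.0457 n 1354
 z mean [ 0.4743 -0.1899  0.0961] normal [0.007 0.    1.   ] zspan 0.091 0.0981
plate c [ 473.7 -189.9] dims x,y 26.9 99.7 yaw 0.0596 n 1808
-40.090846987574594 -1.4939059802179742
-40.636947880283394 -1.044479169680237
clock: 12.05
position: [0.5672, 0.1366, 0.2351]
tcp_rot: [2.185, 0.065, -2.197]
contact_force: [1.2, -0.1, -0.5]
gripper_width: 0.0945
clock: 12.55
position: [0.5858, 0.2069, 0.186]
tcp_rot: [2.189, 0.056, -2.199]
contact_force: [0.3, -0.2, 0.7]
gripper_width: 0.0942
12.6 [0.5865 0.2067 0.1877] [ 2.193  0.056 -2.197] [-0.6 -0.3  0.2]
```

View pics/w9.png

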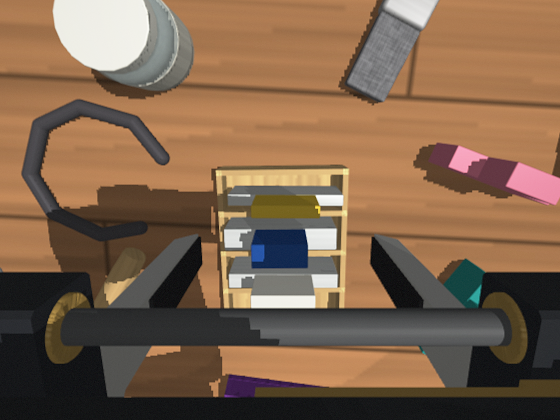

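```bash
python3 -m inch '[[[0,0,0],[2,2,-30],94],[[0,0,0],[2,2,-60],94],[[0,0,0],[2,2,-80],94],[[0,0,0],[2,2,-92],94],[[0,0,0],[2,2,-100],94],[[0,0,0],[2,2,-104],94],[[0,0,0],[2,2,-104],80]]'
python3 -m inch '[[[0,0,0],[0,0,0],60],[[0,0,0],[0,0,0],40],[[0,0,0],[0,0,0],40],[[0,0,0],[0,0,0],40],[[0,0,0],[0,0,0],40],[[0,0,0],[0,0,0],40],[[0,0,0],[0,0,0],40],[[0,0,0],[0,0,0],40]]' 35
python3 look.py w10
```

```text
clock: 13.3
position: [0.5893, 0.2092, 0.0852]
tcp_rot: [2.196, 0.057, -2.194]
contact_force: [-0.3, -0.4, 0.6]
gripper_width: 0.0887
clock: 14.1
position: [0.5891, 0.209, 0.0849]
tcp_rot: [2.195, 0.057, -2.194]
contact_force: [-0.2, -1.8, 1.5]
gripper_width: 0.0518
14.15 [0.5891 0.209  0.0848] [ 2.195  0.057 -2.194] [ 0.6 -2.3  3. ]
```

View pics/w10.png

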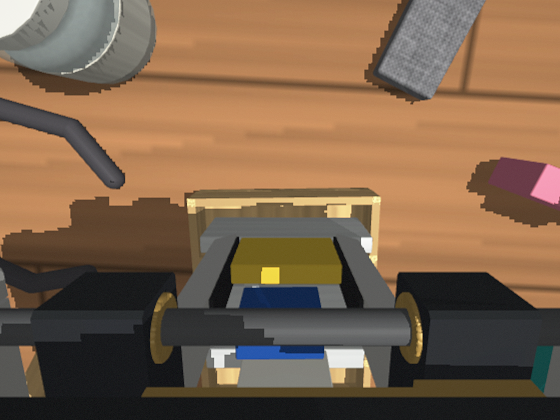

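```bash
python3 -m inch '[[[0,0,0],[0,0,5],40],[[0,0,0],[0,0,20],40],[[0,0,0],[0,0,50],40],[[0,0,0],[0,0,90],40],[[0,0,0],[0,0,115],40],[[0,0,0],[0,0,125],40],[[0,0,0],[0,0,125],40]]'
python3 look.py w11
python3 - <<'E'
from h import *
z=np.load("w11.npz");p=z["p"];P=cloud(z["d"],z);H=P[...,2]
for v in range(205,300,8):print(v,P[v,275].round(4),p[v,275], P[v,215].round(4))
E
```

```text
clock: 14.85
position: [0.5896, 0.2099, 0.2118]
tcp_rot: [2.199, 0.059, -2.191]
contact_force: [0.1, 0.4, -2.7]
gripper_width: 0.0514
14.9 [0.5888 0.2096 0.2094] [ 2.195  0.058 -2.195] [-0.4 -0.1 -3. ]
205 [0.5731 0.2216 0.0091] [109  90  62] [ 0.5671  0.2879 -0.0009]
213 [0.5704 0.2207 0.033 ] [112  93  63] [5.582e-01 2.877e-01 1.000e-04]
221 [0.5941 0.2182 0.1451] [97 98 98] [0.5922 0.2582 0.1461]
229 [0.594  0.2176 0.1628] [97 99 97] [0.5919 0.2548 0.1629]
237 [0.5942 0.2171 0.179 ] [107 103  86] [0.5921 0.2517 0.1784]
245 [0.5942 0.2167 0.1925] [109  93  30] [0.5963 0.2467 0.2029]
253 [0.5944 0.2163 0.2045] [110  93  31] [0.5975 0.244  0.2165]
261 [0.5946 0.2159 0.2155] [109  92  28] [0.5976 0.242  0.2262]
269 [0.5921 0.2157 0.219 ] [175 145  47] [0.5975 0.2404 0.2343]
277 [0.5883 0.2155 0.2194] [241 215  70] [0.5976 0.2388 0.242 ]
285 [0.5198 0.2165 0.0896] [120 122 117] [0.5954 0.2383 0.2444]
293 [0.5135 0.2161 0.0923] [247 247 242] [0.5954 0.237  0.2509]
```

View pics/w11.png

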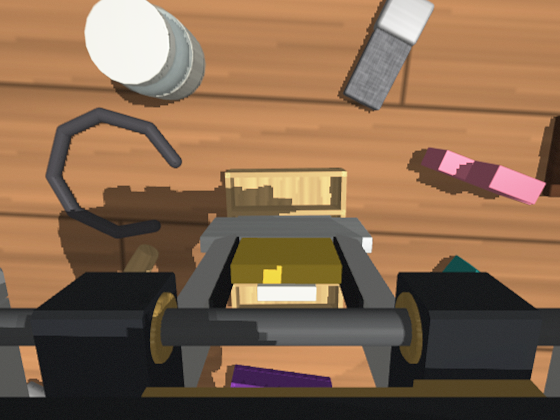

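```bash
python3 -m inch '[[[0,0,0.005],[-5,-20,0],40],[[0,0,0.005],[-15,-62,0],40],[[0,0,0.005],[-26,-107,0],40],[[0,0,0.005],[-37,-152,0],40],[[0,0,0.005],[-48,-197,0],40],[[0,0,0.005],[-59,-242,0],40],[[0,0,0.005],[-70,-287,0],40],[[0,0,0.005],[-80,-332,0],40]]'
python3 -m inch '[[[0,0,0],[-9,-38,0],40],[[0,0,0],[-14,-58,0],40],[[0,0,0],[-15.3,-65.5,0],40],[[0,0,0],[-15.3,-65.5,-20],40],[[0,0,0],[-15.3,-65.5,-45],40],[[0,0,0],[-15.3,-65.5,-55],40],[[0,0,0],[-15.3,-65.5,-55],40],[[0,0,0],[-15.3,-65.5,-55],40]]'
python3 look.py w12
```

```text
clock: 15.7
position: [0.5069, -0.1237, 0.2067]
tcp_rot: [2.188, 0.066, -2.198]
contact_force: [1.2, -0.4, -3.1]
gripper_width: 0.0519
clock: 16.5
position: [0.4935, -0.1875, 0.1545]
tcp_rot: [2.191, 0.064, -2.193]
contact_force: [0.1, 0.0, -1.9]
gripper_width: 0.052
16.55 [ 0.4939 -0.1878  0.1553] [ 2.192  0.063 -2.191] [ 0.8 -0.5 -2.5]
```

View pics/w12.png

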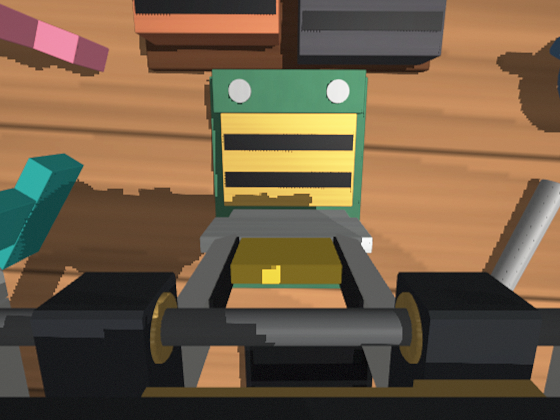

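```bash
cat > face.py <<'E'
import sys
from h import *
z=np.load(sys.argv[1]+".npz");p=z["p"];d=z["d"];P=cloud(d,z);H=P[...,2];hsv=cv2.cvtColor(p,cv2.COLOR_RGB2HSV)
zt=float(sys.argv[2]) # TCP z
a=.0565;R=np.array([[np.cos(a),np.sin(a)],[-np.sin(a),np.cos(a)]])
# holder frame coords, about nominal centre
Q=(P[...,:2]*1000-[514.3,-186.5])@R.T
und=zt*1000-74.6
f=(H*1000>und+8)&(H*1000<und+40)&(abs(Q[...,0]+16)<6)&(abs(Q[...,1])<48);f[:200]=0
print("face n",f.sum(),"z",H[f].min(),H[f].max())
A=np.c_[np.ones(f.sum()),Q[f][:,1],H[f]*1000-und];s=np.linalg.lstsq(A,Q[f][:,0],rcond=None)[0]
print("yellow +x face: x at underside %.2f, yaw rel %.4f, tilt %.4f"%tuple(s), "med x",np.median(Q[f][:,0]))
# die top mask
t=(H>.046)&(H<.054)&(Q[...,0]>-25)&(Q[...,0]<54)&(abs(Q[...,1])<53)
c=[]
g=hsv[...,1]>0
for v0 in range(-45,46,5):
    m=t&(abs(Q[...,1]-v0)<2.5);
    if m.sum()>10:
        q=np.sort(np.array([ (R@(ray(u,v,.05,z)[:2]*1000-[514.3,-186.5]))[0] for v,u in np.argwhere(m)]));c.append((v0,q[:6].mean().round(2)))
print("die front edge (pixel centres, edge ~0.4 lower):",c)
E
python3 face.py w12 .1550; python3 meas.py w12 .1244
```

```text
face n 2319 z 0.08840888392235244 0.12037098263876372
yellow +x face: x at underside -16.12, yaw rel -0.0017, tilt 0.0031 med x -16.044219027102773
die front edge (pixel centres, edge ~0.4 lower): [(-45, np.float64(-14.73)), (-40, np.float64(-14.75)), (-35, np.float64(-14.77)), (-30, np.float64(-14.79)), (-25, np.float64(-14.81)), (-20, np.float64(-14.83)), (-15, np.float64(-14.85)), (-10, np.float64(-14.87)), (-5, np.float64(-14.89)), (0, np.float64(-14.91)), (5, np.float64(-14.93)), (10, np.float64(-14.95)), (15, np.float64(-14.96)), (20, np.float64(-14.98)), (25, np.float64(-15.0)), (30, np.float64(-15.02)), (35, np.float64(-14.77)), (40, np.float64(-14.26)), (45, np.float64(-14.28))]
die c [ 534.7 -185.7] dims x,y 69.0 99.5 yaw 0.0601 n 11445
plate c [ 492.4 -143.3] dims x,y 9.6 11.3 yaw 0.0605 n 190
 z mean [ 0.4921 -0.1408  0.1217] normal [0.015 0.01  1.   ] zspan 0.1204 0.1236
plate in holder frame mm (via die centre at x=20): -19.828308695415497 44.69983881232119
```

```bash
cat >> face.py <<'E'
f=(H*1000>und+8)&(H*1000<und+42)&(abs(Q[...,0]+16)<6)&(abs(Q[...,1])<60)&(hsv[...,1]<60);f[:200]=0
q=np.sort(Q[f][:,1]);print("y extent",q[:5],q[-5:])
E
python3 face.py w12 .1550|tail -1
python3 -m inch '[[[0,0,0],[0,0,-8],40],[[0,0,0],[0,0,-15],40],[[0,0,0],[0,0,-20],40],[[0,0,0],[0,0,-22],40],[[0,0,0],[0,0,-22],40]]'
python3 look.py w13;python3 face.py w13 .1330
```

```text
y extent [-48.73653883 -48.57561486 -48.5588508  -48.4984906  -48.49581758] [50.648387   50.67616778 50.75112714 50.7818549  50.84278579]
clock: 17.05
position: [0.4932, -0.188, 0.1319]
tcp_rot: [2.191, 0.064, -2.194]
contact_force: [0.8, -0.1, -2.5]
gripper_width: 0.0516
17.1 [ 0.4935 -0.1881  0.1323] [ 2.192  0.063 -2.193] [-0.1  0.7 -1.2]
face n 2369 z 0.06644602529358712 0.09839249858295171
yellow +x face: x at underside -16.37, yaw rel 0.0005, tilt -0.0021 med x -16.397929304159018
die front edge (pixel centres, edge ~0.4 lower): [(-45, np.float64(-14.8)), (-40, np.float64(-14.81)), (-35, np.float64(-14.83)), (-30, np.float64(-14.84)), (-25, np.float64(-14.86)), (-20, np.float64(-14.87)), (-15, np.float64(-14.88)), (-10, np.float64(-14.9)), (-5, np.float64(-14.91)), (0, np.float64(-14.93)), (5, np.float64(-14.94)), (10, np.float64(-14.96)), (15, np.float64(-14.97)), (20, np.float64(-14.49)), (25, np.float64(-14.26)), (30, np.float64(-14.28)), (35, np.float64(-14.29)), (40, np.float64(-14.3)), (45, np.float64(-14.32))]
y extent [-49.23430876 -49.14957873 -49.11334502 -49.07195031 -49.06122071] [50.13192457 50.14748779 50.18564603 50.19482424 50.24979774]
```

View pics/w13.png

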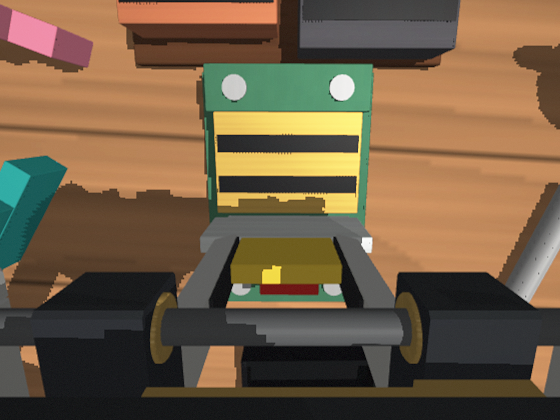

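```bash
python3 -m inch '[[[0,0,0],[0.3,0,0],40],[[0,0,0],[0.3,0,-1],40],[[0,0,0],[0.3,0,-2],40],[[0,0,0],[0.3,0,-2],40]]'
python3 -m inch '[[[0,0,0],[0,0,-1],40],[[0,0,0],[0,0,-1],40]]'
python3 -m inch '[[[0,0,0],[0,0,-1],40],[[0,0,0],[0,0,-1],40]]'
python3 -m inch '[[[0,0,0],[0,0,-1],40],[[0,0,0],[0,0,-1],40]]'
```

```text
clock: 17.5
position: [0.4938, -0.1881, 0.1304]
tcp_rot: [2.192, 0.063, -2.192]
contact_force: [0.9, -0.5, -1.7]
gripper_width: 0.0516
clock: 17.7
position: [0.4938, -0.1881, 0.1293]
tcp_rot: [2.192, 0.063, -2.192]
contact_force: [0.1, 0.2, -1.7]
gripper_width: 0.0519
clock: 17.9
position: [0.4938, -0.1881, 0.1283]
tcp_rot: [2.192, 0.063, -2.193]
contact_force: [0.4, -0.1, -2.1]
gripper_width: 0.0521
clock: 18.1
position: [0.4938, -0.1881, 0.1273]
tcp_rot: [2.192, 0.063, -2.193]
contact_force: [0.4, -0.1, -1.5]
gripper_width: 0.0518
```

```bash
for i in 1; do python3 -m inch '[[[0,0,0],[0,0,-1],40],[[0,0,0],[0,0,-2],40],[[0,0,0],[0,0,-2],40]]'; done
python3 -m inch '[[[0,0,0],[0,0,-1],40],[[0,0,0],[0,0,-1],40]]'
python3 -m inch '[[[0,0,0],[0,0,-1],40],[[0,0,0],[0,0,-1],40]]'
python3 -m inch '[[[0,0,0],[0,0,-1],40],[[0,0,0],[0,0,-1],40]]'
```

```text
clock: 18.4
position: [0.4937, -0.188, 0.1252]
tcp_rot: [2.192, 0.063, -2.193]
contact_force: [-0.6, -0.1, -2.4]
gripper_width: 0.0515
clock: 18.6
position: [0.4938, -0.1881, 0.1244]
tcp_rot: [2.192, 0.063, -2.193]
contact_force: [-0.1, -0.1, -2.6]
gripper_width: 0.0521
clock: 18.8
position: [0.4938, -0.1881, 0.1234]
tcp_rot: [2.192, 0.063, -2.193]
contact_force: [0.6, 0.8, -2.1]
gripper_width: 0.0519
clock: 19.0
position: [0.4938, -0.1881, 0.1223]
tcp_rot: [2.192, 0.063, -2.193]
contact_force: [-0.1, -0.6, -1.6]
gripper_width: 0.0514
```

```bash
python3 -m inch '[[[0,0,0],[0,0,-1],40],[[0,0,0],[0,0,-2],40],[[0,0,0],[0,0,-3],40],[[0,0,0],[0,0,-4],40]]'
python3 look.py w14; python3 face.py w14 .1183
```

```text
clock: 19.4
position: [0.4939, -0.1881, 0.1184]
tcp_rot: [2.192, 0.063, -2.192]
contact_force: [0.2, 0.9, -1.9]
gripper_width: 0.0516
19.45 [ 0.4938 -0.188   0.1182] [ 2.192  0.063 -2.193] [-0.3  0.4 -2. ]
face n 2316 z 0.05170557296852968 0.0836838502923517
yellow +x face: x at underside -15.77, yaw rel -0.0008, tilt 0.0015 med x -15.732856616574484
die front edge (pixel centres, edge ~0.4 lower): [(-45, np.float64(-16.62)), (-40, np.float64(-16.29)), (-35, np.float64(-16.88)), (-30, np.float64(-16.66)), (-25, np.float64(-16.56)), (-20, np.float64(-16.81)), (-15, np.float64(-16.71)), (-10, np.float64(-16.72)), (-5, np.float64(-16.5)), (0, np.float64(-16.75)), (5, np.float64(-16.88)), (10, np.float64(-16.66)), (15, np.float64(-16.56)), (20, np.float64(-16.46)), (25, np.float64(-16.59)), (30, np.float64(-16.6)), (35, np.float64(-16.5)), (40, np.float64(-16.63)), (45, np.float64(-16.65))]
y extent [-49.47047517 -49.311357   -49.2810976  -49.21818034 -49.18888879] [50.08241899 50.14322057 50.24154495 50.2420132  50.30497648]
```

View pics/w14.png

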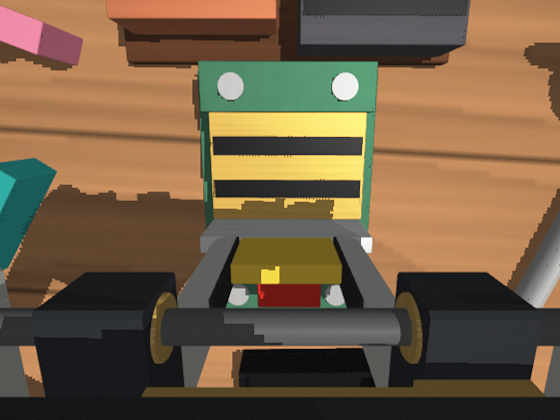

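Sliding freely in the gap, red tab visible behind the yellow one. I'll keep going down.

```bash
python3 -m inch '[[[0,0,0],[0,0,-1.5],40],[[0,0,0],[0,0,-3],40],[[0,0,0],[0,0,-4.5],40],[[0,0,0],[0,0,-6],40],[[0,0,0],[0,0,-7],40]]'
python3 -m inch '[[[0,0,0],[0,0,-1.5],40],[[0,0,0],[0,0,-3],40],[[0,0,0],[0,0,-4.5],40],[[0,0,0],[0,0,-6],40],[[0,0,0],[0,0,-7],40]]'
python3 -m inch '[[[0,0,0],[0,0,-1.5],40],[[0,0,0],[0,0,-3],40],[[0,0,0],[0,0,-4.5],40],[[0,0,0],[0,0,-6],40],[[0,0,0],[0,0,-7],40]]'
```

```text
clock: 19.95
position: [0.4938, -0.1881, 0.1113]
tcp_rot: [2.192, 0.063, -2.192]
contact_force: [-0.3, -0.1, -2.7]
gripper_width: 0.0519
clock: 20.45
position: [0.4938, -0.1881, 0.1043]
tcp_rot: [2.192, 0.063, -2.192]
contact_force: [-0.1, 0.6, -1.3]
gripper_width: 0.0515
clock: 20.95
position: [0.4938, -0.1881, 0.0973]
tcp_rot: [2.192, 0.063, -2.192]
contact_force: [0.7, -0.0, -1.9]
gripper_width: 0.052
```

```bash
python3 -m inch '[[[0,0,0],[0,0,-1.5],40],[[0,0,0],[0,0,-3],40],[[0,0,0],[0,0,-4.5],40],[[0,0,0],[0,0,-6],40],[[0,0,0],[0,0,-7.5],40],[[0,0,0],[0,0,-8.5],40]]'
python3 -m inch '[[[0,0,0],[0,0,-0.5],40],[[0,0,0],[0,0,-1],40],[[0,0,0],[0,0,-1],40]]'
python3 -m inch '[[[0,0,0],[0,0,-0.5],40],[[0,0,0],[0,0,-0.5],40]]'
python3 -m inch '[[[0,0,0],[0,0,-0.5],40],[[0,0,0],[0,0,-0.5],40]]'
```

```text
clock: 21.55
position: [0.4938, -0.1881, 0.0888]
tcp_rot: [2.192, 0.063, -2.193]
contact_force: [-1.0, 0.2, 5.0]
gripper_width: 0.0518
clock: 21.85
position: [0.494, -0.1881, 0.0888]
tcp_rot: [2.192, 0.063, -2.192]
contact_force: [-2.0, 2.4, 3.6]
gripper_width: 0.0519
clock: 22.05
position: [0.494, -0.1881, 0.0888]
tcp_rot: [2.193, 0.063, -2.191]
contact_force: [-3.2, 2.2, 6.2]
gripper_width: 0.0515
clock: 22.25
position: [0.494, -0.1881, 0.0888]
tcp_rot: [2.193, 0.063, -2.191]
contact_force: [-3.5, 3.0, 8.0]
gripper_width: 0.0519
```

```bash
python3 look.py w15
python3 - <<'E'
from h import *
z=np.load("w15.npz");p=z["p"];P=cloud(z["d"],z);H=P[...,2]
a=.0565;R=np.array([[np.cos(a),np.sin(a)],[-np.sin(a),np.cos(a)]]);Q=(P[...,:2]*1000-[514.3,-186.5])@R.T
t=(abs(Q[...,0]+21)<3.5)&(H<.07)&(H>.03)&(abs(Q[...,1])<49)
for y0 in(-45,-35,35,45):
    m=t&(abs(Q[...,1]-y0)<5);print(y0,m.sum(),np.median(H[m]) if m.any() else None)
t=(abs(Q[...,0]+21)<3.5)&(H<.11)&(H>.08)&(abs(Q[...,1])<20);print("tab",np.median(H[t]),t.sum())
t=(abs(Q[...,0]-20)<20)&(abs(Q[...,1])<30);print("die",np.median(H[t]))
E
```

```text
22.3 [ 0.494  -0.188   0.0888] [ 2.193  0.063 -2.191] [-3.3  2.6  8.9]
-45 103 0.056016623941511995
-35 0 None
35 0 None
45 98 0.05611887797507055
tab 0.09607454529557237 1178
die 0.1786536230190911
```

View pics/w15.png

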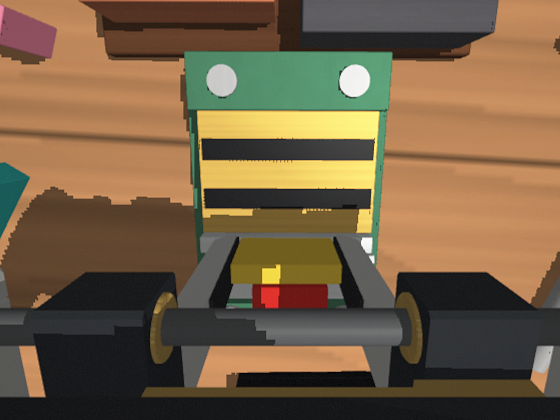

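```bash
python3 -m inch '[[[0,0,0],[0,0,1.3],58],[[0,0,0],[0,0,1.3],74],[[0,0,0],[0,0,1.3],74],[[0,0,0],[0,0,1.3],74],[[0,0,0],[0,0,1.3],74]]'
python3 -m inch '[[[0,0,0],[0,0,8],74],[[0,0,0],[0,0,28],80],[[0,0,0],[0,0,68],94],[[0,0,0],[-10,0,105],94],[[0,0,0],[-25,0,125],94],[[0,0,0],[-30,0,130],94],[[0,0,0],[-30,0,130],94]]'
python3 look.py w16
python3 - <<'E'
from h import *
p,d,c=grab("side","s16");cv2.imwrite("pics/s16c.png",cv2.resize(p[130:310,200:340,::-1],None,fx=4,fy=4)[:600])
z=np.load("w16.npz");p=z["p"];P=cloud(z["d"],z);H=P[...,2]
a=.0565;R=np.array([[np.cos(a),np.sin(a)],[-np.sin(a),np.cos(a)]]);Q=(P[...,:2]*1000-[514.3,-186.5])@R.T
for n,c in(("red",-41),("yellow",-21)):
    for h,k in((.056,"plate"),(.096,"tab")):
        t=(abs(Q[...,0]-c)<(13 if n=="red" else 5))&(abs(H-h)<.006)&(abs(Q[...,1])<54);print(n,k,t.sum(),H[t].mean().round(4),"x",Q[t][:,0].min().round(1),Q[t][:,0].max().round(1),"y",Q[t][:,1].min().round(1),Q[t][:,1].max().round(1))
E
```

```text
clock: 22.8
position: [0.4938, -0.1881, 0.088]
tcp_rot: [2.192, 0.063, -2.193]
contact_force: [0.3, 0.1, -0.1]
gripper_width: 0.0741
clock: 23.5
position: [0.464, -0.1883, 0.2194]
tcp_rot: [2.194, 0.061, -2.189]
contact_force: [0.6, -0.2, -0.3]
gripper_width: 0.0939
23.55 [ 0.4637 -0.188   0.2178] [ 2.192  0.063 -2.193] [ 0.4 -0.1 -0.3]
red plate 1610 0.0561 x -54.0 -28.1 y -51.1 48.9
red tab 1321 0.0961 x -54.0 -28.1 y -19.2 16.5
yellow plate 554 0.0559 x -25.9 -16.0 y -49.0 50.7
yellow tab 754 0.096 x -25.4 -16.0 y -24.8 26.0
```

View pics/w16.png

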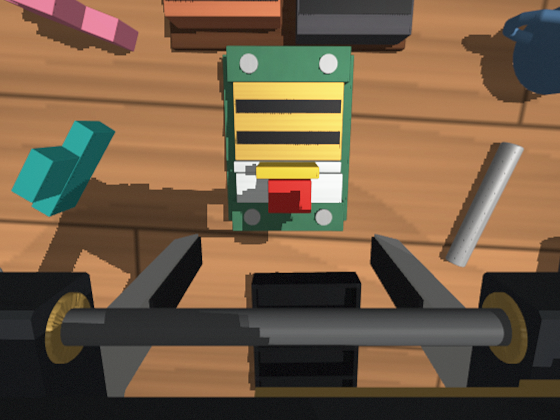

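View pics/s16c.png

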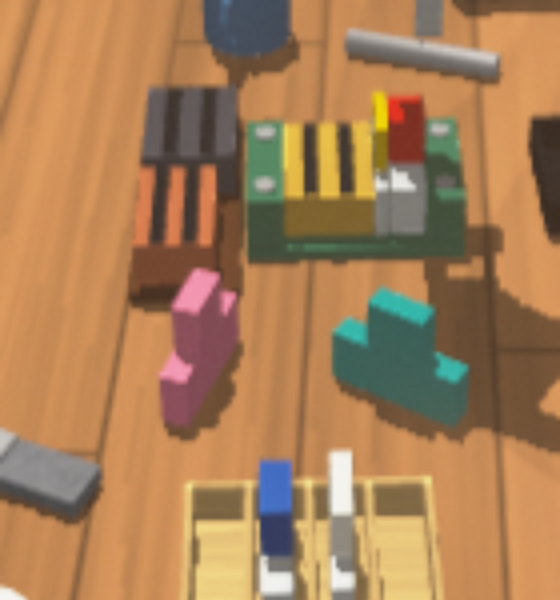

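Both packers stand upright and fully down (plate tops at 56 mm). Their ends are within about 1 mm of the die's sides. Blue and white are still in the rack, and the gripper is clear of everything.

```bash
python3 -c "
from workcell import env;print(env.job_done())"
```

```text
the job is handed in; nothing more can be done
None
```

The brass die is in the holder, so the gap is 40 mm. I fitted the red (28 mm) and yellow (10 mm) packers, leaving about 2 mm of play, and handed the job in at about 23.6 s.

**First packer:** Red went in first. I nudged it against the front stop at about 5 N, then lowered it onto the base.

**Second packer:** Yellow slid into the remaining 12 mm with no resistance until it reached the base. The measured wrist force stayed under about 10 N throughout.

**Last checks:**
- **Height:** Both plate tops measured 56 mm, which is what fully down should give, and both tab tops measured 96 mm.
- **Position:** Both packers stand upright and parallel to the die, with their ends about 1 mm from its sides.
- **The rest:** Blue and white are still standing in the rack. I moved none of the other tools, and those in the last views looked unmoved. The gripper is clear of everything.

**Irregularity:** On red's pick I started lifting before the fingers had fully closed, so it was gripped about 12 mm lower on the pads. I re-measured it in the grip before placing it. The other checks agreed with each other to within about 1 mm.

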